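# Tuck a satellite cover plate under its sprung flap and hold it for the screws

### The arm

A 6-joint arm with a two-finger parallel gripper is mounted at the origin on the work surface. World frame = base frame: x ahead of the robot, y to its left, z up, the work surface at z = 0. Lengths are in m, angles in degrees, forces in N, time in s.
With the tool pointing down it reaches from about 0.25 to 0.725 m from the base axis. Payload 9.7 kg.
Tool frame: the origin (TCP) lies where the fingers leave the gripper's body, on its centre line; the fingertips stand 73 mm ahead of it and the grasp point (between the pads) lies 54 mm ahead of it; y points along the fingers, x is the direction in which the jaws open and shut, and the axes are right-handed (so a half turn about y gives the same grasp; the last joint's range is limited). The gripper opens to 85 mm and grips with 20 to 120 N. Pads are 22 mm wide; open, the fingers measure 114 mm over their backs; the gripper's body (76 mm by 85 mm) begins 54 mm behind the grasp point. The pads swing forward as they close: fully open they stand 13 mm farther back than shut.
Start: joints at [70.588, 4.979, 10.078, 95.1, 0, 90], TCP at [0.183, 0.519, 0.304] pointing down, gripper open.
Joint ranges: [-179.16, 179.16], [-48.56, 103.87], [-65.8, 70.77], [-126.05, 130.52], [-82.76, 87.17], [-180, 180]. Speed limits (degrees/s): [127.2, 127.2, 147.25, 180, 180, 180].

### API

Orientations are given as [roll, pitch, yaw] about the fixed x, y, z axes, in that order (R = Rz(yaw) Ry(pitch) Rx(roll)).
In Python, from workcell import sensors, imaging, bot, models gives the robot as it stands.
- The arm moves only by the tool arm_command, never from a script. Its argument "rows" is one flat list of numbers, 7 for each row, row after row: the shift along the tool's x, y, z in cm, then the turn, a rotation vector about the tool's x, y, z in degrees, then the gripper's target within -1 to 1 (fully open at 1, half-way at 0, shut at -1). A call has 1 to 12 rows; each row is the pose to reach, as a shift and turn from the pose commanded when the call began, along the tool's axes at that moment; what a row does not reach only later rows make up. A row lasts 1/12 s, in which the tool goes at most 41.7 mm and 7.16 degrees, less where a joint would pass 70% of its speed; a pose out of reach is approached as far as the arm can. A call with a gripper value outside its range is refused whole. The fingers move at their own pace and stop on an object; "force" is the grip in N (left out, the last holds). Time passes only in rows, so rows that repeat a pose let the fingers close. It gives the time, the measured TCP pose, the force and the opening at its end, in the units of the state.
- sensors.get_obs(): the state, without advancing time (a new reading comes with each control period).
- imaging.camera(name): name is "side" or "top"; returns a dict with "pixels" (384x512x3 uint8, blue, green, red), "z_map" (384x512 float32, m along the optical axis (not along the pixel's ray), 0 where there is no reading), "camera_matrix" (3x3 intrinsics, pixels), "world_from_camera" (4x4, takes a point from camera to world coordinates). Camera axes: x right, y up, looking along -z (the intrinsics and any distortion apply to the point x, -y, -z); pixel columns grow to the right and rows downward; lengths in m; the calibration is good to about 2 mm. A picture is of the moment at which its call begins.
- bot.job_done(): hands the job in, once; it reports no verdict.
Trained networks look in the newest picture that a camera, given by its name, has taken for a name from the list of things; names that differ only in an ending like _2 or _b are one class to them, and where a whole thing is asked for, a point or a joint stands for the part that bears it (a point fixed in the world has none). Each returns a list of dicts, best first, with "conf" (0 to 1); they miss things now and then, are a little off and sometimes report something else, mostly with a low value. They report only what shows in the picture. A call takes as long as a camera call. They do not tell look-alikes from the thing itself.
- models.search_frame(thing, camera): "extent" ([centre column, centre row, width, height] in pixels, round what is visible of it).
- models.spot_point(thing, camera): "location" ([column, row] in pixels: a listed point, or the origin of a listed thing).
The state is a dict: "time": time; "q": joint angles; "qd": joint speeds; "joint_efforts": joint torques, N m; "ee_pos": TCP position; "tcp_rot": TCP orientation; "wrist_force": force on the tool from outside, world axes, zero at the start; "torque": the same for the moment, N m; "opening": finger opening in m.
Only numpy, scipy, OpenCV 4.12 (cv2) and the standard library are available. Lean on these libraries where they do the work, as an engineer would, in place of code of your own. Each camera call takes 0.05 s, during which the arm holds its last target.

### The job

Close up the satellite module: lay the amber insulating sheet flat and square on the four short spacers over the circuit board and let go of it, then take the bare metal cover plate by its red handling bar and slide its plain far edge under the green hinged flap, all the way to the stop, without prising the flap up. Bring the plate down flat on the sheet and finish while still holding it there, pressed down with light but definite hand pressure (not hard), as for a colleague who is about to drive the screws. Leave the tools and other parts on the bench alone.

Things in the scene. Friction and masses are not known exactly. Their poses are not given: they have to be found in the camera images.
- module: satellite module, grey box 200 x 190 mm fixed on a black plate 216 x 206 mm, deck top 60 mm above the table. Origin: centre of underside, on the table; x points from the open robot end to the flap's hinge, z up. All module x, y below are in this frame, heights above the table. A brown board (top 62 mm) lies on the deck; beside the spacers, between the bosses, nothing else is over 66 mm
- seat (a point): centre of the tops of four aluminium spacers, 8 mm across: the sheet's origin belongs here (module x = -20, y = 0, height 70 mm; axes as the module's). Spacers at module x = -56 and 16, y = +-20 mm. A cross rail at module x 31 to 36 mm, |y| < 35, top 73 mm, keeps the sheet from being dragged forward
- boss (a point): top of one of four brass screw bosses, 8 mm across, at module x = -50 and 21, y = +-40 mm, tops at 72.5 mm (this one x = -50, y = 40). The sheet goes between them (6 mm free each side); the plate covers them without touching
- stop (a point): middle of the face of the stop bar under the flap (module x = 66, |y| < 45 mm, bar top at 79 mm), here at 74 mm, the level of the laid sheet's top; axes as the module's. Site plate_edge belongs here at the end
- flap (a joint): hinge of the green sprung flap, a 3 mm board, 124 mm wide, with four holes: 0 = shut (level, resting on two grey posts at module x 48 to 56, |y| 52 to 60 mm), grows as its lip rises, rad; 0.15 rad is about 7 mm at the lip. A weak spring and its weight hold it shut; about 1.5 N at the lip lifts it. Hinge line at module x = 89, height 82.5 mm
- flap_lip (a point): middle of the lower edge of the flap's free lip, which faces the robot: module x = 44, y = 0, height 81 mm when shut. The gap under it, over the laid sheet's top level, is 7 mm; the plate is 4 mm thick
- sheet: amber insulating sheet, rigid, 96 (x) x 60 (y) x 4 mm, about 45 g. Origin: centre of its underside. It starts on a fixed pink foam rest 84 x 34 mm, 20 mm high, overhanging 13 mm on either long side, so fingertips can grip it across its 60 mm width. Which foam rest lies left or right of the module changes
- plate: cover plate, bare aluminium, 130 (x) x 88 (y) x 4 mm, about 130 g with its red bar. Origin: centre of its underside; +x points to the plain far edge that goes under the flap. It starts on a fixed black foam rest 112 x 78 mm, 20 mm high. The bar, 12 (x) x 46 (y) mm, is fixed on top at x = -20 mm, from 4 to 30 mm above the plate's underside
- plate_grip (a point): centre of the red bar on the plate (plate x = -20, y = 0, 18 mm above the plate's underside); pinch the bar across its 12 mm, along the plate's x
- plate_edge (a point): middle of the lower edge of the plate's far end (plate x = 65, y = 0, z = 0)
- driver: grey-handled screwdriver, 170 mm long, lying on the mat near the robot; bystander; origin in its middle
- tweezers: steel tweezers with a blue end, 130 mm long, lying near the robot; bystander; origin in its middle
- tape_roll: roll of amber tape, 76 mm across, 19 mm high, lying flat beyond the module; bystander; origin at the centre of its underside
- screw_tray: white open tray of screws, 85 x 110 x 22 mm, beyond the module; bystander; origin at the centre of its underside
- solvent: white solvent bottle with a blue cap, 52 mm across, 130 mm tall, standing far left; bystander; origin at the centre of its underside
- sensor_board: small green sensor board, 50 x 30 mm, 10 mm tall over its parts, far right; bystander; origin at the centre of its underside
There are look-alikes about, which are no part of the job. Leave any purple look-alike of the sheet alone.

How it is judged (in metres and radians):
On the way, in this order (a step that is already met when the one before it is completed fails the run):
1. the insulating sheet lies flat and square on the four spacers, let go (x of sheet in the frame of seat between -0.011 and 0.009 m and y of sheet in the frame of seat between -0.0085 and 0.0085 m and z of sheet in the frame of seat between -0.002 and 0.002 m and angle between sheet's own z axis and vertical below 0.035 rad and angle between the x axis of sheet and the x axis of module, either way round below 0.15 rad and contact force between the fingers and sheet below 0.1 N and linear speed of sheet below 0.02 m/s), for 0.3 s.
2. the cover plate's far edge is under the flap's lip (8 mm or more), the flap still down (x of plate_edge in the frame of module between 0.052 and 0.075 m and z of plate_edge in the frame of module between 0.069 and 0.081 m and y of plate_edge in the frame of module between -0.012 and 0.012 m and value of joint flap below 0.15 rad), for 0.1 s.
At the end, for the whole second after the job is handed in: Sheet flat on the spacers (11 mm along, 8.5 mm across, 0.15 rad). Plate flat on it (0.03 rad, 2 mm), edge within 5 mm of the stop, 10 mm of centre, 0.10 rad. Flap down (below 0.03 rad). Fingers on the plate press it on the sheet with over 4 N, at rest (x of sheet in the frame of seat between -0.011 and 0.009 m and y of sheet in the frame of seat between -0.0085 and 0.0085 m and z of sheet in the frame of seat between -0.002 and 0.002 m and angle between sheet's own z axis and vertical below 0.035 rad and angle between the x axis of sheet and the x axis of module, either way round below 0.15 rad and x of plate_edge in the frame of stop between -0.005 and 0.002 m and y of plate_edge in the frame of stop between -0.01 and 0.01 m and z of plate in the frame of stop between -0.002 and 0.002 m and angle between plate's own z axis and vertical below 0.03 rad and angle between the x axis of plate and the x axis of module, either way round below 0.1 rad and value of joint flap below 0.03 rad and contact force between plate and sheet above 4 N and contact force between the fingers and plate above 2 N and contact force between the fingers and sheet below 0.5 N and linear speed of plate below 0.02 m/s); the arm keeps its last pose, push and grip.
It fails at once if the flap is prised up (over 0.15 rad, about 7 mm at its lip) (value of joint flap above 0.15 rad).
It fails at once if the plate is pressed on the sheet with over 60 N (contact force between plate and sheet above 60 N).
It fails at once if a tool or other part on the bench is moved by more than 30 mm (distance of any of driver, tweezers, tape_roll, screw_tray, solvent, sensor_board from where it was at the start of the episode above 0.03 m).
It also fails if it takes over 64 s, if anything falls off the work surface, if the arm or the gripper's body presses on something with over 40 N, if the wrist force passes 120 N, or if a joint passes its speed limit or range.

## Working session

There is one attempt and no reset: what is moved stays moved. The work goes in short steps, Python scripts to look and compute and a tool call to move; the robot and the scene stay as the last step left them, time stands still between calls to the robot, and variables do not carry over. Pictures are saved under pics/ and viewed, and the job is handed in when it is done.

Besides the shell and the picture viewer there is one more tool, called after "Call:" by a JSON object that holds its "op" and its "data". arm_command: Moves the arm, as the interface text tells. Its arguments: {"type":"object","properties":{"rows":{"type":"array","items":{"type":"number"}},"force":{"type":"number"}},"required":["rows"]}

```bash
ls; mkdir -p pics
python3 - <<'E'
from workcell import sensors, imaging, bot, models
import cv2
o=sensors.get_obs();print(o)
for n in("top","side"):
    c=imaging.camera(n);cv2.imwrite(f"pics/{n}0.png",c["pixels"]);print(c["camera_matrix"],c["world_from_camera"])
    for t in ("module","sheet","plate","seat","boss","plate_grip","plate_edge","flap_lip","stop"):
        print(n,t,[(r['conf'],r['location']) for r in models.spot_point(t,n)][:3])
E
```

```text
pics
{'time': 0.0, 'q': array([7.05873587e+01, 5.01186703e+00, 1.00346174e+01, 9.50995833e+01,
       4.73608221e-04, 9.00000303e+01]), 'qd': array([ 0.04907831, -0.02362173, -0.03008535, -0.01374851,  0.02387121,
       -0.0736323 ]), 'joint_efforts': array([ 3.31284355e-03, -5.20388532e+01,  4.64803791e+01,  1.64631981e-02,
        7.87276804e-05, -2.84655670e-05]), 'ee_pos': array([0.18275811, 0.51860982, 0.30317711]), 'tcp_rot': array([-8.99995264e+01,  7.68329167e-02,  7.05873284e+01]), 'wrist_force': array([-0.34782481,  0.1308024 , -0.17396887]), 'torque': array([ 0.02080763, -0.00328731,  0.05639151]), 'opening': 0.0853463640153095}
[[466.29631759   0.         253.4829453 ]
 [  0.         466.29631759 190.82877884]
 [  0.           0.           1.        ]] [[-0.01901266  0.99108959 -0.13183301  0.41616648]
 [-0.99979131 -0.01983182 -0.00490332 -0.00682999]
 [-0.00747412  0.13171227  0.99125981  1.20845396]
 [ 0.          0.          0.          1.        ]]
top module [(0.58, [270.8, 201.4])]
top sheet [(0.86, [378.1, 222.9])]
top plate [(0.76, [132.2, 238.9])]
top seat [(0.
[... 341 characters left out ...]
  0.           0.           1.        ]] [[ 0.79722547  0.40255246 -0.44987005  0.12853684]
 [-0.60339573  0.55429472 -0.57329831 -0.55719776]
 [ 0.01857795  0.72849769  0.68479631  0.74663107]
 [ 0.          0.          0.          1.        ]]
side module [(0.79, [261.6, 223.4])]
side sheet [(0.91, [320.2, 313.7]), (0.56, [349.7, 263.4]), (0.35, [353.5, 200.7])]
side plate [(0.56, [165.7, 158.0])]
side seat [(0.68, [257.7, 206.4]), (0.53, [165.8, 160.1])]
side boss [(0.86, [236.4, 206.3]), (0.71, [226.8, 126.8])]
side plate_grip [(0.93, [155.8, 158.5]), (0.66, [237.6, 206.6])]
side plate_edge [(0.86, [185.2, 154.3])]
side flap_lip [(0.73, [270.2, 191.2])]
side stop [(0.86, [279.8, 190.1])]
```

View pics/top0.png

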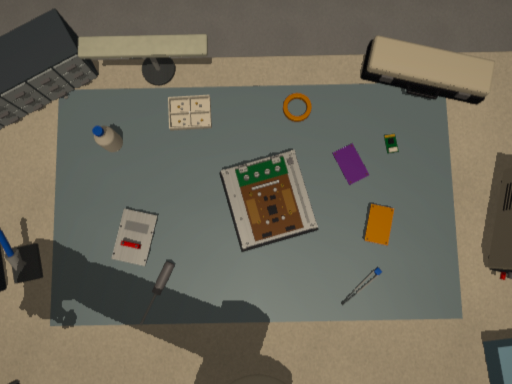

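View pics/side0.png

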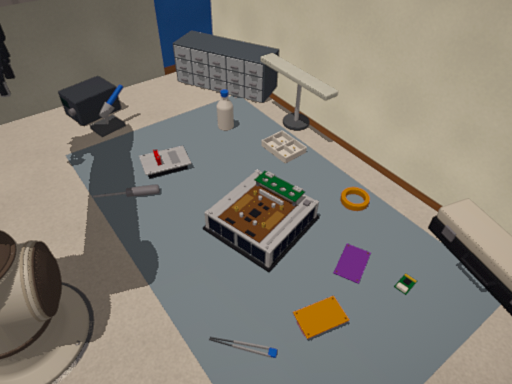

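```bash
cat > h.py <<'E'
from workcell import sensors, imaging, bot, models
import numpy as np, cv2
def cloud(c):
    z=c["z_map"];K=c["camera_matrix"];v,u=np.mgrid[0:384,0:512]
    P=np.stack([(u-K[0,2])*z/K[0,0],-(v-K[1,2])*z/K[1,1],-z],-1)
    T=c["world_from_camera"];W=P@T[:3,:3].T+T[:3,3];W[z<=0]=np.nan
    return W
def onplane(c,px,h):
    K=c["camera_matrix"];T=c["world_from_camera"];px=np.atleast_2d(np.float64(px))
    d=np.c_[(px[:,0]-K[0,2])/K[0,0],-(px[:,1]-K[1,2])/K[1,1],-np.ones(len(px))]@T[:3,:3].T
    o=T[:3,3];return o+d*((h-o[2])/d[:,2])[:,None]
def proj(c,p):
    K=c["camera_matrix"];T=c["world_from_camera"];q=(np.atleast_2d(p)-T[:3,3])@T[:3,:3]
    return np.c_[K[0,0]*q[:,0]/-q[:,2]+K[0,2],K[1,1]*-q[:,1]/-q[:,2]+K[1,2]]
def rect(c,m,h):
    m=m.astype(np.uint8);n,l,s,_=cv2.connectedComponentsWithStats(m)
    i=1+np.argmax(s[1:,4]);cs,_=cv2.findContours(cv2.resize((l==i).astype(np.uint8)*255,None,fx=8,fy=8,interpolation=cv2.INTER_CUBIC)//128,cv2.RETR_EXTERNAL,cv2.CHAIN_APPROX_NONE)
    k=max(cs,key=cv2.contourArea)[:,0,:]
    px=(k+0.5)/8-0.5
    W=onplane(c,px,h)[:,:2]
    return cv2.minAreaRect((W*1000).astype(np.float32)),W
E
python3 - <<'E'
from h import *
for n in("top","side"):
    c=imaging.camera(n);W=cloud(c);hsv=cv2.cvtColor(c["pixels"],cv2.COLOR_BGR2HSV)
    H,S,V=[hsv[...,i].astype(int) for i in range(3)]
    z=W[...,2]
    b=(W[...,0]>.15)&(W[...,0]<.8)&(abs(W[...,1])<.6)
    am=(H>8)&(H<25)&(S>180)&(V>120)&b
    def near(x,y,r):return np.hypot(W[...,0]-x,W[...,1]-y)<r
    for name,px in(("sheet",(378,223) if n=="top" else (320,317)),("plate",(133,240) if n=="top" else (165,160)),("mod",(269,205) if n=="top" else (258,215)) ):
        h=dict(sheet=.024,plate=.024,mod=.06)[name]
        ctr=onplane(c,px,h)[0]
        g=near(ctr[0],ctr[1],.16)
        m=g&(z>h-.008)&(z<h+(.008 if name!="mod" else .05)) 
        if name=="sheet":m=g&am
        r,_=rect(c,m,h if name!="mod" else .06)
        print(n,name,ctr.round(4),r, np.nanmedian(z[m]))
    zz=z[near(.35,.0,.1)] 
    print("table",np.nanmedian(z[near(.3,.05,.05)]))
    red=((H<6)|(H>174))&(S>170)&b&(V>80)
    r,_=rect(c,red,.05);print("red",r)
    gr=(H>60)&(H<90)&(S>120)&b
    r,_=rect(c,gr,.084);print("flap",r)
E
```

```text
top sheet [ 0.4852 -0.3149  0.024 ] ((482.619384765625, -317.28857421875), (61.099082946777344, 96.92051696777344), 76.85655212402344) 0.023397354799333803
top plate [0.4542 0.3064 0.024 ] ((463.2674255371094, 303.86669921875), (90.73810577392578, 132.2220458984375), 76.5534896850586) 0.02385244692342814
top mod [ 0.5328 -0.0389  0.06  ] ((550.8226928710938, -38.15272521972656), (205.2333984375, 194.75540161132812), 14.915152549743652) 0.061399321474914004
table 0.0007890218116290981
red ((443.358642578125, 306.4355163574219), (48.49979019165039, 13.177302360534668), 77.77027893066406)
flap ((614.234130859375, -20.903457641601562), (43.36395263671875, 122.34768676757812), 14.965683937072754)
side sheet [ 0.4786 -0.3196  0.024 ] ((480.527099609375, -318.3031005859375), (61.32714080810547, 96.46735382080078), 76.59750366210938) 0.023627568250994657
side plate [0.4605 0.2993 0.024 ] ((461.5293273925781, 301.15850830078125), (100.65675354003906, 132.33636474609375), 76.65959930419922) 0.024454525330304677
side mod [ 0.5248 -0.0539  0.06  ] ((554.7622680664062, -38.26557922363281), (224.00933837890625, 199.00692749023438), 14.815651893615723) 0.06168563613013878
table 0.001345544338302418
red ((437.1972961425781, 292.890380859375), (69.32621002197266, 13.569462776184082), 74.6427001953125)
flap ((612.1559448242188, -22.444137573242188), (46.03476333618164, 125.44558715820312), 14.741947174072266)
```

```bash
cat >> h.py <<'E'
def overlay(c,M,yaw,fn,extra=[],zoom=6,win=70,cen=None):
    a=np.radians(yaw);R=np.array([[np.cos(a),-np.sin(a)],[np.sin(a),np.cos(a)]])
    def w(x,y,h):
        p=R@[x/1000,y/1000]+M;return [p[0],p[1],h/1000]
    ct=proj(c,w(0,0,70))[0] if cen is None else np.array(cen)
    x0,y0=int(ct[0]-win),int(ct[1]-win*.75)
    im=cv2.resize(c["pixels"][max(y0,0):y0+int(1.5*win),max(x0,0):x0+2*win],None,fx=zoom*1.0,fy=zoom*1.0,interpolation=cv2.INTER_CUBIC)
    x0=max(x0,0);y0=max(y0,0)
    def P(p):return tuple(int(round(v)) for v in ((proj(c,p)[0]-[x0,y0]+.5)*zoom))
    def poly(pts,col):
        cv2.polylines(im,[np.array([P(w(*p)) for p in pts])],True,col,1)
    poly([(s*100,t*95,60) for s,t in((-1,-1),(1,-1),(1,1),(-1,1))],(255,255,0))
    poly([(44,-62,84),(44,62,84),(89,62,84),(89,-62,84)],(0,0,255))
    poly([(66,-45,79),(66,45,79)],(255,0,255))
    for x in(-56,16):
        for y in(-20,20): cv2.circle(im,P(w(x,y,70)),3,(0,255,255),-1)
    for x in(-50,21):
        for y in(-40,40): cv2.circle(im,P(w(x,y,72.5)),3,(255,0,0),-1)
    poly([(31,-35,73),(36,-35,73),(36,35,73),(31,35,73)],(255,0,255))
    for pts in extra: cv2.polylines(im,[np.array([P(p) for p in pts])],True,(0,255,0),1)
    cv2.imwrite(fn,im)
E
python3 - <<'E'
from h import *
for n in("top","side"):
    c=imaging.camera(n);overlay(c,[.551,-.038],14.9,f"pics/ov_{n}.png",zoom=6 if n=="top" else 6,win=60)
E
```

```text
(no output)
```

View pics/ov_top.png

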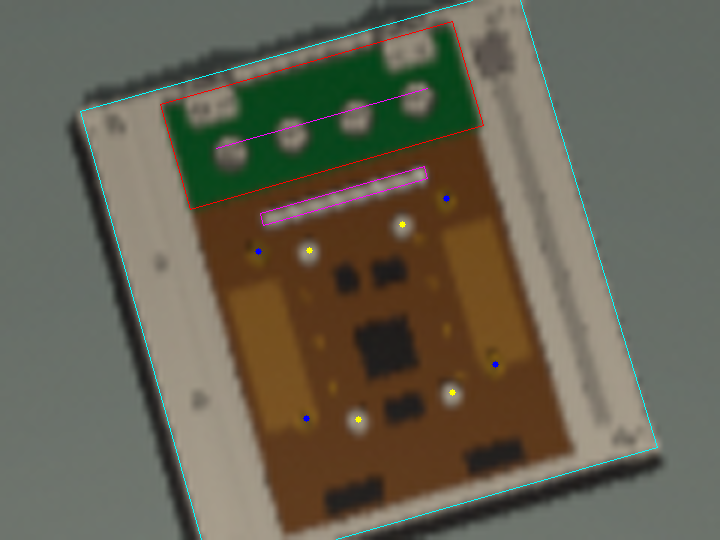

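View pics/ov_side.png

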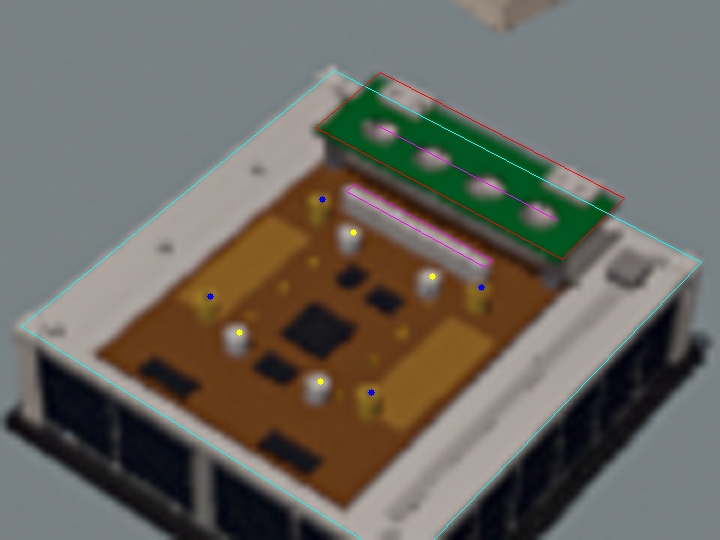

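```bash
cat >> h.py <<'E'
from scipy.spatial.transform import Rotation as Ro
def go(x,y,z,yaw):
    o=sensors.get_obs();R=Ro.from_euler('xyz',o["tcp_rot"],degrees=True)
    s=R.inv().apply(np.array([x,y,z])-o["ee_pos"])*100
    t=(R.inv()*Ro.from_euler('xyz',[-90,0,yaw],degrees=True)).as_rotvec(degrees=True)
    print("shift cm",s.round(2),"turn",t.round(1),"| t",round(o["time"],2),"pos",o["ee_pos"].round(4),"rot",o["tcp_rot"].round(2),"F",o["wrist_force"].round(1),"op",round(o["opening"],4),"q",o["q"].round(0))
E
python3 -c "
from h import *
go(.4816,-.3178,.16,-103.3)"
```

```text
shift cm [-68.97  14.39 -55.98] turn [  0.  173.9   0. ] | t 1.2 pos [0.1828 0.5187 0.3039] rot [-90.     0.    70.59] F [-0.6 -0.1  0.3] op 0.0852 q [71.  5. 10. 95. -0. 90.]
```

Call:
{"op": "arm_command", "data": {"rows": [-34, 4, -28, 0, 80, 0, 1, -34, 4, -28, 0, 80, 0, 1, -34, 4, -28, 0, 80, 0, 1, -34, 4, -28, 0, 80, 0, 1, -34, 4, -28, 0, 80, 0, 1, -34, 4, -28, 0, 80, 0, 1, -34, 4, -28, 0, 80, 0, 1, -34, 4, -28, 0, 80, 0, 1, -34, 4, -28, 0, 80, 0, 1, -34, 4, -28, 0, 80, 0, 1, -34, 4, -28, 0, 80, 0, 1, -34, 4, -28, 0, 80, 0, 1]}}

```text
time: 2.2
ee_pos: [0.3346, 0.1015, 0.2636]
tcp_rot: [-90.0, -0.0, -10.1]
wrist_force: [-0.9, -0.5, -0.1]
opening: 0.0854
```

```bash
python3 -c "
from h import *
go(.4816,-.3178,.16,-103.3)"
```

```text
shift cm [ 21.83  10.41 -38.69] turn [ 0.  93.2  0.1] | t 2.2 pos [0.3346 0.1015 0.2636] rot [-9.004e+01 -4.000e-02 -1.012e+01] F [-0.9 -0.5 -0.1] op 0.0854 q [ 17. -23. -19.  94.  -0. 117.]
```

Call:
{"op": "arm_command", "data": {"rows": [21.8, 10.4, -38.7, 0, 93.2, 0, 0.55, 21.8, 10.4, -38.7, 0, 93.2, 0, 0.55, 21.8, 10.4, -38.7, 0, 93.2, 0, 0.55, 21.8, 10.4, -38.7, 0, 93.2, 0, 0.55, 21.8, 10.4, -38.7, 0, 93.2, 0, 0.55, 21.8, 10.4, -38.7, 0, 93.2, 0, 0.55, 21.8, 10.4, -38.7, 0, 93.2, 0, 0.55, 21.8, 10.4, -38.7, 0, 93.2, 0, 0.55, 21.8, 10.4, -38.7, 0, 93.2, 0, 0.55, 21.8, 10.4, -38.7, 0, 93.2, 0, 0.55, 21.8, 10.4, -38.7, 0, 93.2, 0, 0.55, 21.8, 10.4, -38.7, 0, 93.2, 0, 0.55]}}

```text
time: 3.2
ee_pos: [0.4867, -0.3166, 0.1558]
tcp_rot: [-90.2, 0.0, -95.8]
wrist_force: [-0.4, 1.2, 0.3]
opening: 0.0662
```

```bash
python3 -c "
from h import *
go(.4816,-.3178,.16,-103.3)"
```

```text
shift cm [ 0.17 -0.41 -0.5 ] turn [ 0.2  7.5 -0. ] | t 3.2 pos [ 0.4867 -0.3166  0.1558] rot [-9.018e+01  4.000e-02 -9.582e+01] F [-0.4  1.2  0.3] op 0.0662 q [-33.   9.  -2.  79.  -0. 153.]
```

Call:
{"op": "arm_command", "data": {"rows": [0, 0, 0, 0, 7.3, 0, 0.55, 0, 0, 0, 0, 7.3, 0, 0.55, 0, 0, 0, 0, 7.3, 0, 0.55, 0, 0, 0, 0, 7.3, 0, 0.55]}}

```text
time: 3.53
ee_pos: [0.486, -0.3118, 0.1602]
tcp_rot: [-90.0, -0.0, -102.4]
wrist_force: [1.0, 0.7, 0.6]
opening: 0.066
```

Run:
```python
from h import *
go(.4816,-.3178,.16,-103.3)
c=imaging.camera("side")
overlay(c,[.5505,-.0383],14.9,"pics/s1.png",cen=(320,270),zoom=5,win=75)
o=sensors.get_obs();T=o["ee_pos"]
W=cloud(c);m=(np.hypot(W[...,0]-T[0],W[...,1]-T[1])<.07)&(W[...,2]<.2)
z=W[...,2][m]
print(np.histogram(z,bins=np.arange(0,.2,.005)))
cols=np.argwhere(m&(W[...,2]>.03))
# per-finger extents in tool frame
R=Ro.from_euler('xyz',o["tcp_rot"],degrees=True)
Q=R.inv().apply(W[m&(W[...,2]>.05)]-T)*1000
for s in(1,-1):
    q=Q[(Q[:,0]*s>20)];print(s,len(q),q[:,1].max(),np.percentile(q[:,1],98),q[:,0].min(),q[:,0].max())
```

```text
shift cm [ 0.68  0.02 -0.3 ] turn [-0.   0.9  0. ] | t 3.53 pos [ 0.486  -0.3118  0.1602] rot [ -89.97   -0.   -102.35] F [1.  0.7 0.6] op 0.066 q [-33.   8.  -2.  79.   0. 160.]
(array([1261,   13,    2,    6, 1065,  174,    0,    0,    0,    0,    0,
          0,    0,    0,    0,    0,    0,    0,    3,   18,   27,   31,
         36,   33,   36,   18,   27,   26,   62,   88,   54,   72,  107,
         81,   67,   53,   69,   84,  114]), array([0.   , 0.005, 0.01 , 0.015, 0.02 , 0.025, 0.03 , 0.035, 0.04 ,
       0.045, 0.05 , 0.055, 0.06 , 0.065, 0.07 , 0.075, 0.08 , 0.085,
       0.09 , 0.095, 0.1  , 0.105, 0.11 , 0.115, 0.12 , 0.125, 0.13 ,
       0.135, 0.14 , 0.145, 0.15 , 0.155, 0.16 , 0.165, 0.17 , 0.175,
       0.18 , 0.185, 0.19 , 0.195]))
1 857 63.411919474902916 54.39263456157566 20.048981687177378 68.54990198502765
-1 386 66.84468945533892 63.34364305577165 -68.82412980723582 -20.373359614411264
```

View pics/s1.png

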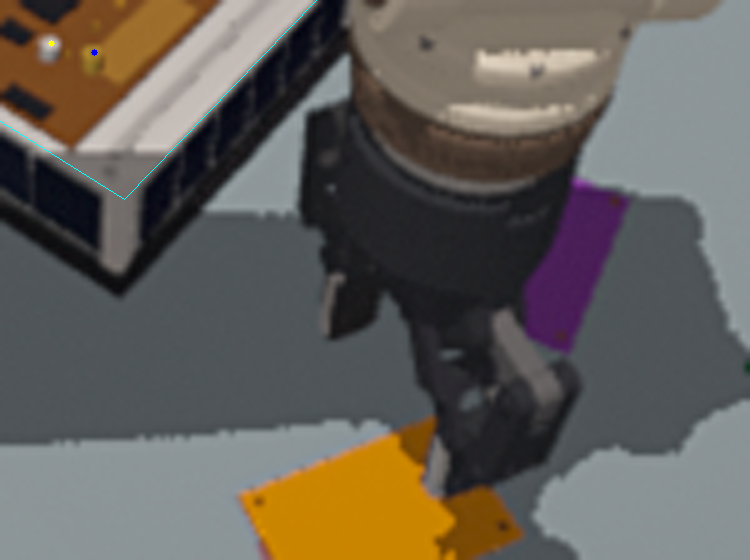

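Call:
{"op": "arm_command", "data": {"rows": [0.68, 3.5, -0.3, 0, 0.9, 0, 0.6, 0.68, 3.5, -0.3, 0, 0.9, 0, 0.6, 0.68, 3.5, -0.3, 0, 0.9, 0, 0.6, 0.68, 3.5, -0.3, 0, 0.9, 0, 0.6, 0.68, 3.5, -0.3, 0, 0.9, 0, 0.6, 0.68, 3.5, -0.3, 0, 0.9, 0, 0.6]}}

```text
time: 4.08
ee_pos: [0.4819, -0.3185, 0.1265]
tcp_rot: [-89.9, -0.0, -103.5]
wrist_force: [-0.1, 0.3, 0.4]
opening: 0.0683
```

Run:
```python
from h import *
go(.4816,-.3178,.083,-103.3)
```

```text
shift cm [-0.07  4.35 -0.05] turn [-0.1 -0.2  0. ] | t 4.08 pos [ 0.4819 -0.3185  0.1265] rot [-8.9890e+01 -4.0000e-02 -1.0351e+02] F [-0.1  0.3  0.4] op 0.0683 q [-33.   9.  -5.  76.   0. 160.]
```

Call:
{"op": "arm_command", "data": {"rows": [-0.07, 2, -0.05, 0, 0, 0, 0.7, -0.07, 3, -0.05, 0, 0, 0, 0.7, -0.07, 3.8, -0.05, 0, 0, 0, 0.7, -0.07, 4.35, -0.05, 0, 0, 0, 0.7, -0.07, 4.35, -0.05, 0, 0, 0, 0.7, -0.07, 4.35, -0.05, 0, 0, 0, 0.7], "force": 20}}

```text
time: 4.58
ee_pos: [0.4809, -0.3176, 0.0815]
tcp_rot: [-90.0, 0.0, -103.6]
wrist_force: [-0.1, -0.1, -0.4]
opening: 0.0723
```

Run:
```python
from h import *
go(.4816,-.3178,.083,-103.3)
c=imaging.camera("side");overlay(c,[.5505,-.0383],14.9,"pics/s2.png",cen=(320,300),zoom=6,win=60)
```

```text
shift cm [ 0.   -0.15  0.07] turn [ 0.  -0.3 -0. ] | t 4.58 pos [ 0.4809 -0.3176  0.0815] rot [ -90.02    0.   -103.55] F [-0.1 -0.1 -0.4] op 0.0723 q [-33.  10.  -9.  71.  -0. 160.]
```

View pics/s2.png

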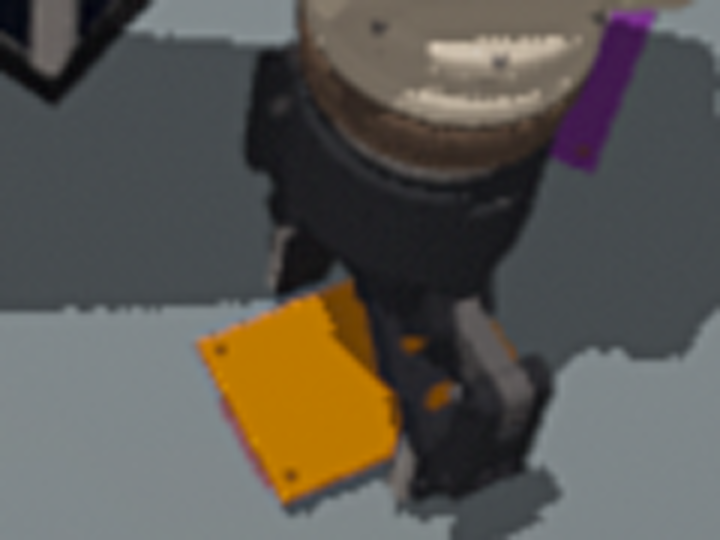

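Call:
{"op": "arm_command", "data": {"rows": [0, 0, 0, 0, 0, 0, 0.2, 0, 0, 0, 0, 0, 0, 0.2, 0, 0, 0, 0, 0, 0, 0.2, 0, 0, 0, 0, 0, 0, 0.2, 0, 0, 0, 0, 0, 0, 0.2, 0, 0, 0, 0, 0, 0, 0.2], "force": 30}}

```text
time: 5.13
ee_pos: [0.4812, -0.3179, 0.0823]
tcp_rot: [-89.9, -0.0, -103.6]
wrist_force: [-0.6, 0.2, 5.9]
opening: 0.0587
```

Call:
{"op": "arm_command", "data": {"rows": [0, -1, 0, 0, 0, 0, 0.2, 0, -2, 0, 0, 0, 0, 0.2, 0, -4, 0, 0, 0, 0, 0.2, 0, -6, 0, 0, 0, 0, 0.2, 0, -8, 0, 0, 0, 0, 0.2, 0, -9, 0, 0, 0, 0, 0.2, 0, -9, 0, 0, 0, 0, 0.2]}}

```text
time: 5.72
ee_pos: [0.4818, -0.3182, 0.1746]
tcp_rot: [-89.8, -0.1, -103.6]
wrist_force: [0.0, -0.5, -0.1]
opening: 0.0586
```

Run:
```python
from h import *
go(.5312,-.0434,.170,-75.1)
c=imaging.camera("side");overlay(c,[.5505,-.0383],14.9,"pics/s3.png",cen=(320,270),zoom=6,win=60)
```

```text
shift cm [-27.87   0.41  -1.64] turn [ -0.2 -28.5   0.1] | t 5.72 pos [ 0.4818 -0.3182  0.1746] rot [-8.9750e+01 -9.0000e-02 -1.0356e+02] F [ 0.  -0.5 -0.1] op 0.0586 q [-33.   8.  -1.  81.   0. 160.]
```

View pics/s3.png

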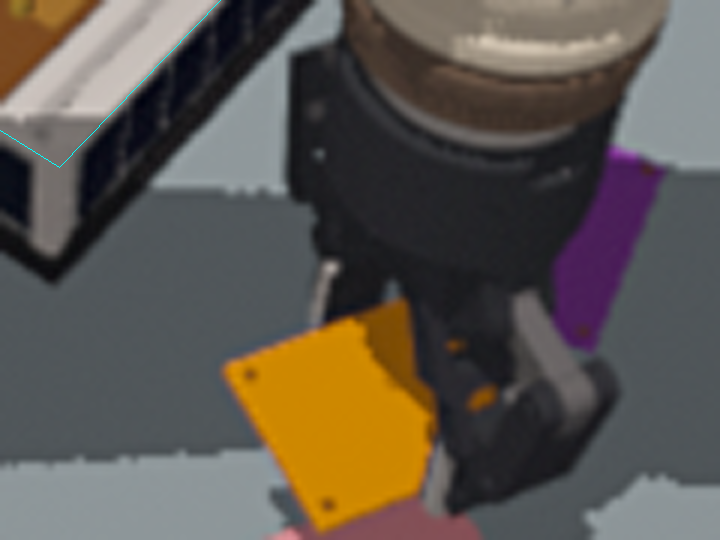

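Call:
{"op": "arm_command", "data": {"rows": [-4, 0, -0.3, 0, -5, 0, 0.2, -8, 0, -0.5, 0, -10, 0, 0.2, -12, 0, -0.7, 0, -15, 0, 0.2, -16, 0, -1, 0, -20, 0, 0.2, -20, 0.4, -1.3, 0, -25, 0, 0.2, -24, 0.4, -1.64, 0, -28.5, 0, 0.2, -26.5, 0.4, -1.64, 0, -28.5, 0, 0.2, -27.9, 0.4, -1.64, 0, -28.5, 0, 0.2, -27.9, 0.4, -1.64, 0, -28.5, 0, 0.2, -27.9, 0.4, -1.64, 0, -28.5, 0, 0.2, -27.9, 0.4, -1.64, 0, -28.5, 0, 0.2]}}

```text
time: 6.68
ee_pos: [0.5299, -0.0431, 0.1665]
tcp_rot: [-90.1, 0.0, -75.1]
wrist_force: [1.4, -0.9, -0.6]
opening: 0.0588
```

Run:
```python
from h import *
go(.5312,-.0434,.140,-75.1)
M=np.array([.5505,-.0383])
for n in("side","top"):
    c=imaging.camera(n);W=cloud(c);hsv=cv2.cvtColor(c["pixels"],cv2.COLOR_BGR2HSV)
    overlay(c,M,14.9,f"pics/p4{n}.png",zoom=6,win=60)
    H,S,V=[hsv[...,i].astype(int) for i in range(3)]
    m=(H>8)&(H<25)&(S>200)&(V>120)&(W[...,2]>.09)&(W[...,2]<.13)
    P=W[m];print(len(P),np.median(P[:,2]))
    A=np.c_[P[:,:2]-M,np.ones(len(P))];s=np.linalg.lstsq(A,P[:,2],rcond=None)[0];print("slopes",s)
    r,_=rect(c,m,np.median(P[:,2]));print(r)
```

```text
shift cm [0.06 2.65 0.12] turn [ 0.1  0.  -0. ] | t 6.68 pos [ 0.5299 -0.0431  0.1665] rot [-9.008e+01  1.000e-02 -7.507e+01] F [ 1.4 -0.9 -0.6] op 0.0588 q [ -5.   2.  -8.  80.  -0. 160.]
49 0.10789163484275421
slopes [ 0.005157   -0.17115391  0.10158979]
((505.4490051269531, -77.47891235351562), (13.623652458190918, 36.75297927856445), 88.09949493408203)
0 nan
slopes [0. 0. 0.]
  return _methods._mean(a, axis=axis, dtype=dtype,
  ret = ret.dtype.type(ret / rcount)
Traceback (most recent call last):
  File "h.py", line 17, in rect
    i=1+np.argmax(s[1:,4]);cs,_=cv2.findContours(cv2.resize((l==i).astype(np.uint8)*255,None,fx=8,fy=8,interpolation=cv2.INTER_CUBIC)//128,cv2.RETR_EXTERNAL,cv2.CHAIN_APPROX_NONE)
        ~~~~~~~~~^^^^^^^^^
ValueError: attempt to get argmax of an empty sequence
```

View pics/p4side.png

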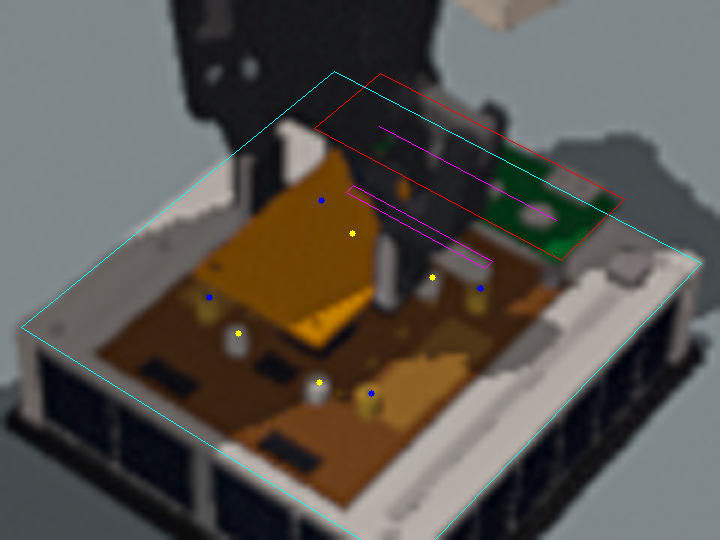

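Run:
```python
from h import *
M=np.array([.5505,-.0383]);a=np.radians(14.9)
c=imaging.camera("side");W=cloud(c);hsv=cv2.cvtColor(c["pixels"],cv2.COLOR_BGR2HSV)
H,S,V=[hsv[...,i].astype(int) for i in range(3)]
m=(H>8)&(H<28)&(S>170)&(V>60)&(W[...,2]>.098)&(W[...,2]<.125)
P=W[m];print(len(P),np.median(P[:,2]))
d=P[:,:2]-M;X=np.c_[d@[np.cos(a),np.sin(a)],d@[-np.sin(a),np.cos(a)],np.ones(len(P))]
s=np.linalg.lstsq(X,P[:,2],rcond=None)[0];print("slopes mod",s)
print("xmin",np.percentile(X[:,0],[0,1,3]),"y",np.percentile(X[:,1],[0,2,98,100]))
go(.5312,-.0434,.140,-75.1)
# predicted corners overlay for sheet at TCP
o=sensors.get_obs();t=o["ee_pos"];u=np.array([np.cos(a),np.sin(a),0]);v=np.array([-np.sin(a),np.cos(a),0])
b=np.array([t[0],t[1],np.median(P[:,2])])
overlay(c,M,14.9,"pics/p5.png",zoom=6,win=60,extra=[[b+u*i*.048+v*j*.03 for i,j in((-1,-1),(1,-1),(1,1),(-1,1))]])
```

```text
551 0.10849164544391221
slopes mod [-0.0014242   0.00218924  0.10842202]
xmin [-0.06860864 -0.06775056 -0.06715872] y [-0.02946997 -0.02821595  0.02914699  0.03115866]
shift cm [0.01 2.71 0.11] turn [ 0. -0. -0.] | t 6.83 pos [ 0.5301 -0.0436  0.1671] rot [-90.02   0.   -75.14] F [0.2 0.9 0.2] op 0.0584 q [ -5.   2.  -8.  80.  -0. 160.]
```

View pics/p5.png

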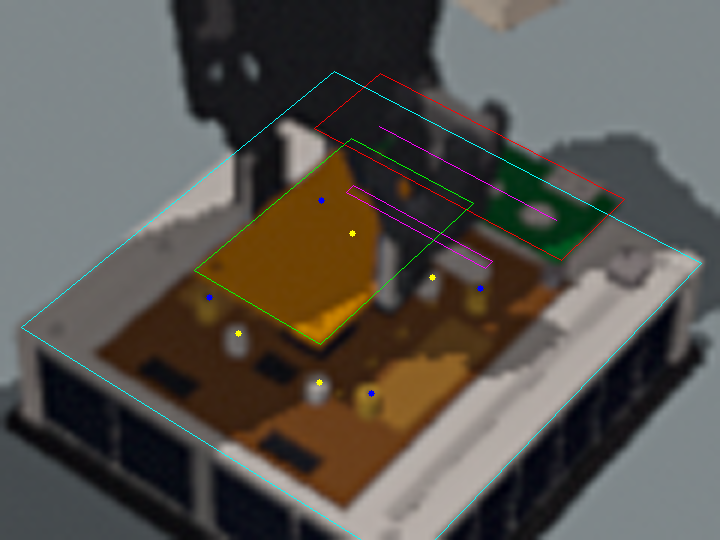

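Call:
{"op": "arm_command", "data": {"rows": [0, 1, 0, 0, 0, 0, 0.2, 0, 2, 0, 0, 0, 0, 0.2, 0, 2.7, 0, 0, 0, 0, 0.2, 0, 3.0, 0, 0, 0, 0, 0.2, 0, 3.2, 0, 0, 0, 0, 0.2, 0, 3.35, 0, 0, 0, 0, 0.2, 0, 3.45, 0, 0, 0, 0, 0.2, 0, 3.45, 0, 0, 0, 0, 0.2]}}

```text
time: 7.5
ee_pos: [0.5304, -0.0425, 0.1329]
tcp_rot: [-90.0, -0.0, -75.1]
wrist_force: [0.0, 1.5, -0.6]
opening: 0.0589
```

```bash
cat > chk.py <<'E'
from h import *
import sys
M=np.array([.5505,-.0383]);a=np.radians(14.9)
c=imaging.camera("side");W=cloud(c);hsv=cv2.cvtColor(c["pixels"],cv2.COLOR_BGR2HSV)
H,S,V=[hsv[...,i].astype(int) for i in range(3)]
m=(H>8)&(H<28)&(S>170)&(V>60)&(W[...,2]>.07)&(W[...,2]<.125)
P=W[m];print(len(P),np.median(P[:,2]))
d=P[:,:2]-M;X=np.c_[d@[np.cos(a),np.sin(a)],d@[-np.sin(a),np.cos(a)],np.ones(len(P))]
s=np.linalg.lstsq(X,P[:,2],rcond=None)[0];print("slopes mod",s)
print("x",np.percentile(X[:,0],[0,1,3,97,99,100]),"y",np.percentile(X[:,1],[0,2,98,100]))
go(.5312,-.0434,.140,-75.1)
overlay(c,M,14.9,sys.argv[1],zoom=6,win=60)
E
python3 chk.py pics/p6.png
```

```text
571 0.07449337881413387
slopes mod [ 0.00178499 -0.00572157  0.07464087]
x [-0.06914265 -0.06730221 -0.06666222  0.00974139  0.01766716  0.02091083] y [-0.04368654 -0.02842465  0.03199821  0.0424436 ]
shift cm [ 0.1  -0.69  0.05] turn [-0.  0.  0.] | t 7.55 pos [ 0.5305 -0.0425  0.1331] rot [-8.998e+01 -1.000e-02 -7.505e+01] F [-0.2  0.2 -0.3] op 0.0589 q [ -5.   3. -11.  76.  -0. 160.]
```

View pics/p6.png

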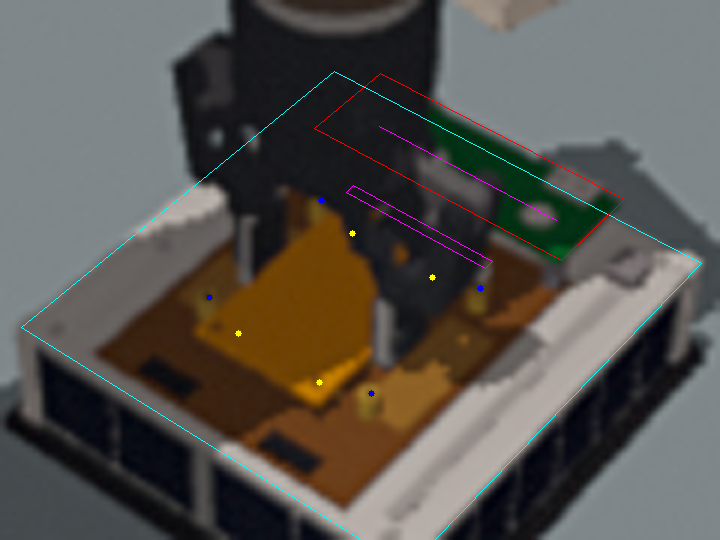

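Call:
{"op": "arm_command", "data": {"rows": [0, 0.05, 0, 0, 0, 0, 0.2, 0, 0.08, 0, 0, 0, 0, 0.2, 0, 0.08, 0, 0, 0, 0, 0.2]}}

```text
time: 7.8
ee_pos: [0.5305, -0.0425, 0.1324]
tcp_rot: [-90.0, -0.0, -75.1]
wrist_force: [0.9, -0.5, 0.6]
opening: 0.0589
```

Call:
{"op": "arm_command", "data": {"rows": [0, 0, 0, 0, 0, 0, 0.5, 0, 0, 0, 0, 0, 0, 0.55, 0, 0, 0, 0, 0, 0, 0.55, 0, 0, 0, 0, 0, 0, 0.55, 0, 0, 0, 0, 0, 0, 0.55]}}

```text
time: 8.22
ee_pos: [0.5303, -0.0425, 0.1321]
tcp_rot: [-90.0, 0.0, -75.1]
wrist_force: [-0.6, 0.9, 0.4]
opening: 0.0657
```

```bash
python3 chk.py pics/p7.png
```

```text
578 0.07387487413858279
slopes mod [0.00517881 0.00474316 0.07405558]
x [-0.06869887 -0.06720956 -0.06626623  0.00835171  0.01590458  0.02014329] y [-0.04373354 -0.02825208  0.03173818  0.0419996 ]
shift cm [ 0.1  -0.79  0.06] turn [-0.  0.  0.] | t 8.27 pos [ 0.5304 -0.0425  0.1321] rot [-90.    -0.   -75.05] F [ 0.5 -0.3  0.4] op 0.0661 q [ -5.   3. -11.  76.  -0. 160.]
```

View pics/p7.png

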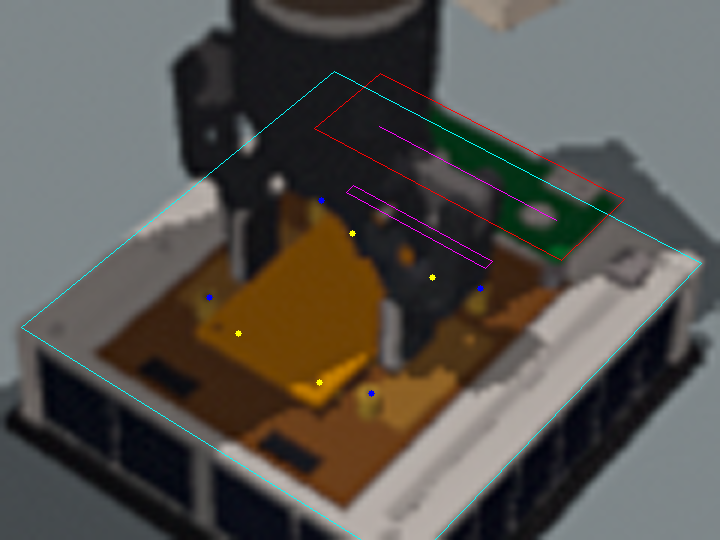

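Call:
{"op": "arm_command", "data": {"rows": [0, -0.5, 0, 0, 0, 0, 0.55, 0, -1.5, 0, 0, 0, 0, 0.55, 0, -3, 0, 0, 0, 0, 0.55, 0, -5, 0, 0, 0, 0, 0.55, 0, -8, 0, 0, 0, 0, 0.55, 0, -10, 0, 0, 0, 0, 0.55, 0, -10, 0, 0, 0, 0, 0.55]}}

```text
time: 8.85
ee_pos: [0.5316, -0.0426, 0.2379]
tcp_rot: [-89.6, -0.1, -75.1]
wrist_force: [0.3, -0.0, 0.6]
opening: 0.0661
```

```bash
python3 chk.py pics/p8.png; python3 -c "
from h import *
go(.4438,.3075,.19,-13.4)"
```

```text
788 0.0739377294758829
slopes mod [0.00123045 0.00335505 0.0739423 ]
x [-0.06835939 -0.06721632 -0.0661427   0.02325398  0.02525316  0.02778861] y [-0.04291316 -0.02925604  0.03205758  0.04381737]
shift cm [ 0.06  9.55 -0.07] turn [-0.3  0.   0.1] | t 8.9 pos [ 0.5313 -0.0426  0.2355] rot [-89.73  -0.09 -75.06] F [ 0.  -0.6 -0.3] op 0.0664 q [ -5.   2.  -1.  87.   0. 160.]
shift cm [-36.09   4.49   0.55] turn [ -0.2 -61.7   0.2] | t 8.9 pos [ 0.5313 -0.0426  0.2355] rot [-89.73  -0.09 -75.06] F [ 0.  -0.6 -0.3] op 0.0664 q [ -5.   2.  -1.  87.   0. 160.]
```

View pics/p8.png

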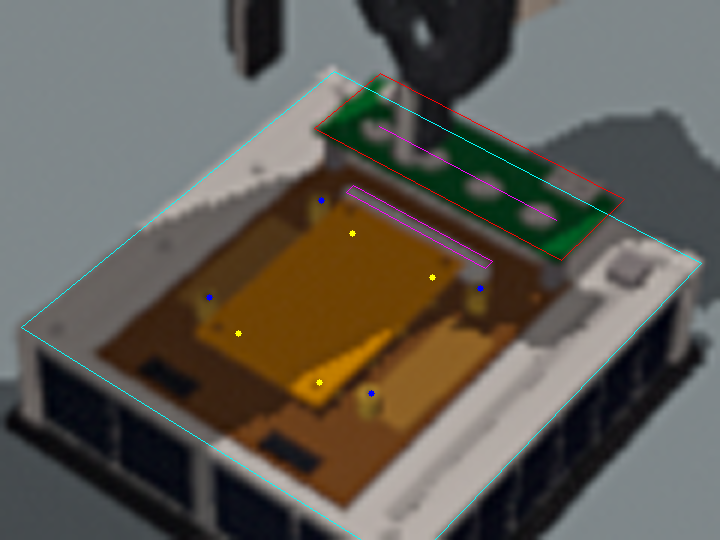

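Call:
{"op": "arm_command", "data": {"rows": [-4, 0, 0.1, 0, -7, 0, 0.3, -8, 0, 0.2, 0, -14, 0, 0.2, -12, 0, 0.2, 0, -21, 0, 0.1, -16, 0, 0.3, 0, -28, 0, 0, -20, 0, 0.3, 0, -35, 0, 0, -24, 1, 0.4, 0, -42, 0, 0, -28, 2, 0.4, 0, -49, 0, 0, -32, 3, 0.5, 0, -56, 0, 0, -34.5, 4, 0.55, 0, -61.7, 0, 0, -36.1, 4.5, 0.55, 0, -61.7, 0, 0, -36.1, 4.5, 0.55, 0, -61.7, 0, 0, -36.1, 4.5, 0.55, 0, -61.7, 0, 0]}}

```text
time: 9.9
ee_pos: [0.4419, 0.308, 0.1863]
tcp_rot: [-90.1, 0.1, -13.3]
wrist_force: [-0.2, 0.6, 0.4]
opening: 0.0427
```

Run:
```python
from h import *
go(.4438,.3075,.105,-13.4)
c=imaging.camera("side");W=cloud(c)
a=np.radians(-13.4);u=np.array([np.cos(a),np.sin(a),0]);v=np.array([-np.sin(a),np.cos(a),0])
b=np.array([.4632,.3035,.024]);g=b-.02*u+[0,0,.026]
k=((-1,-1),(1,-1),(1,1),(-1,1))
overlay(c,[.5505,-.0383],14.9,"pics/q1.png",cen=(165,150),zoom=7,win=50,extra=[[b+u*i*.065+v*j*.044 for i,j in k],[g+u*i*.006+v*j*.023 for i,j in k]])
```

```text
shift cm [0.2  8.13 0.01] turn [ 0.1  0.1 -0.1] | t 9.9 pos [0.4419 0.308  0.1863] rot [-9.008e+01  6.000e-02 -1.328e+01] F [-0.2  0.6  0.4] op 0.0427 q [ 35.   3.  -5.  82.  -0. 138.]
```

View pics/q1.png

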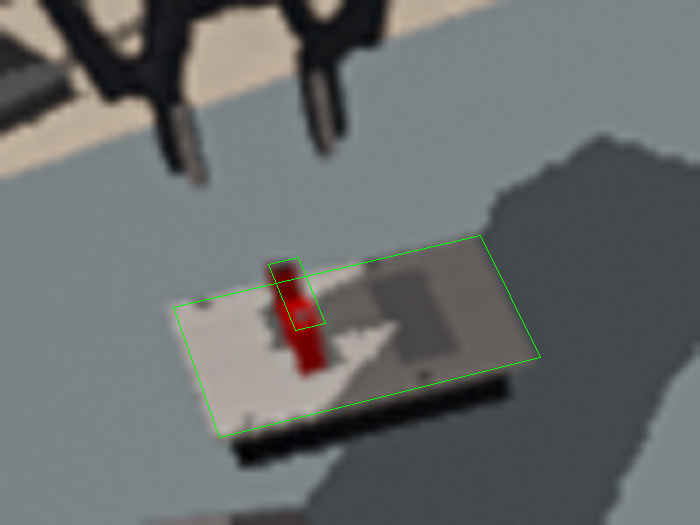

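Call:
{"op": "arm_command", "data": {"rows": [0.1, 2, 0, 0, 0, 0, 0, 0.1, 4.5, 0, 0, 0, 0, 0, 0.1, 6.5, 0, 0, 0, 0, 0, 0.1, 7.6, 0, 0, 0, 0, 0, 0.1, 8.2, 0, 0, 0, 0, 0, 0.1, 8.5, 0, 0, 0, 0, 0, 0.1, 8.5, 0, 0, 0, 0, 0]}}

```text
time: 10.53
ee_pos: [0.4439, 0.3071, 0.1025]
tcp_rot: [-90.0, -0.0, -13.4]
wrist_force: [0.3, -0.2, 0.4]
opening: 0.0427
```

Run:
```python
from h import *
go(.4438,.3075,.1,-13.4)
c=imaging.camera("side")
overlay(c,[.5505,-.0383],14.9,"pics/q2.png",cen=(165,150),zoom=7,win=50)
```

```text
shift cm [-0.02  0.25  0.03] turn [-0.  0.  0.] | t 10.53 pos [0.4439 0.3071 0.1025] rot [-8.999e+01 -2.000e-02 -1.340e+01] F [ 0.3 -0.2  0.4] op 0.0427 q [ 35.   5. -13.  73.  -0. 138.]
```

View pics/q2.png

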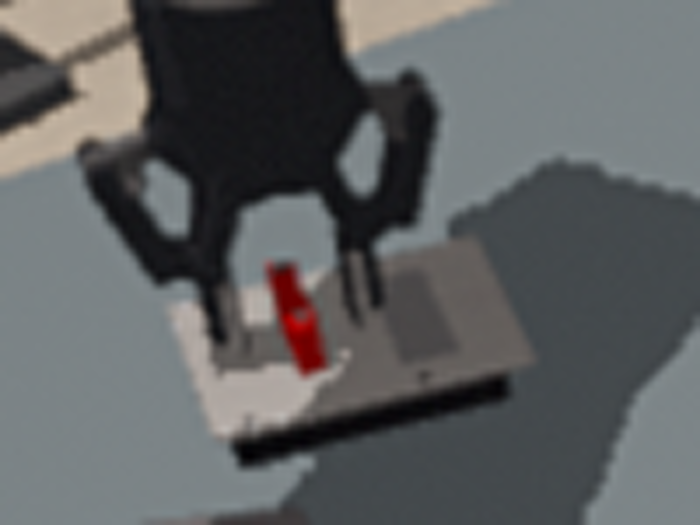

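Call:
{"op": "arm_command", "data": {"rows": [0, 0, 0, 0, 0, 0, -0.4, 0, 0, 0, 0, 0, 0, -0.7, 0, 0, 0, 0, 0, 0, -1, 0, 0, 0, 0, 0, 0, -1, 0, 0, 0, 0, 0, 0, -1, 0, 0, 0, 0, 0, 0, -1, 0, 0, 0, 0, 0, 0, -1, 0, 0, 0, 0, 0, 0, -1], "force": 60}}

```text
time: 11.25
ee_pos: [0.4439, 0.3078, 0.1032]
tcp_rot: [-89.9, -0.1, -13.3]
wrist_force: [-0.9, -0.5, 6.1]
opening: 0.0103
```

Call:
{"op": "arm_command", "data": {"rows": [0, -0.5, 0, 0, 0, 0, -1, 0, -1.5, 0, 0, 0, 0, -1, 0, -3, 0, 0, 0, 0, -1, 0, -5, 0, 0, 0, 0, -1, 0, -7.5, 0, 0, 0, 0, -1, 0, -10, 0, 0, 0, 0, -1, 0, -10, 0, 0, 0, 0, -1, 0, -10, 0, 0, 0, 0, -1]}}

```text
time: 11.92
ee_pos: [0.444, 0.3078, 0.2041]
tcp_rot: [-89.9, -0.1, -13.4]
wrist_force: [-0.5, 0.0, -1.9]
opening: 0.011
```

Run:
```python
from h import *
go(.5,-.05,.2,14.9)
c=imaging.camera("side");W=cloud(c)
o=sensors.get_obs();R=Ro.from_euler('xyz',o["tcp_rot"],degrees=True)
Q=R.inv().apply(W.reshape(-1,3)-o["ee_pos"]).reshape(W.shape)*1000 # x plate x-ish, y down, z lateral
hsv=cv2.cvtColor(c["pixels"],cv2.COLOR_BGR2HSV)
m=(Q[...,1]>66)&(Q[...,1]<86)&(abs(Q[...,0])<100)&(abs(Q[...,2])<55)&(hsv[...,1]<60)
P=Q[m];A=np.c_[P[:,0],P[:,2],np.ones(len(P))]
for _ in range(4):
    s=np.linalg.lstsq(A,P[:,1],rcond=None)[0];r=P[:,1]-A@s;k=abs(r)<2.5;P=P[k];A=A[k]
print(len(P),s,"x",np.percentile(P[:,0],[0,1,99,100]),"z",np.percentile(P[:,2],[0,1,99,100]))
overlay(c,[.5505,-.0383],14.9,"pics/q3.png",cen=(165,130),zoom=7,win=50)
```

```text
shift cm [ 13.71   0.36 -33.52] turn [ -0.1 -28.3   0.1] | t 11.92 pos [0.444  0.3078 0.2041] rot [-89.87  -0.12 -13.35] F [-0.5  0.  -1.9] op 0.011 q [ 35.   3.  -3.  84.   0. 138.]
796 [ 2.27029728e-03 -5.09686529e-03  7.68877303e+01] x [-46.00932494 -45.18063839  82.97811275  84.46324698] z [-46.02899653 -44.15883418  44.8259392   48.1759276 ]
```

View pics/q3.png

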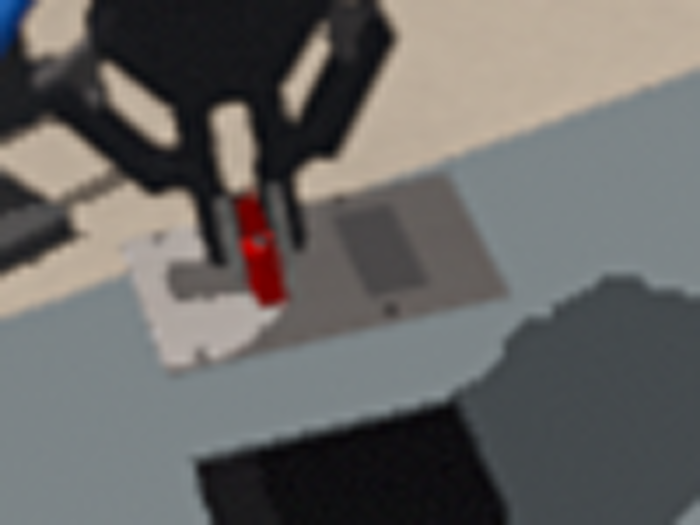

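```bash
python3 -c "
from h import *
go(.4978,-.0523,.19,14.9)"
```

```text
shift cm [ 13.59   1.24 -33.75] turn [ -0.  -28.3   0. ] | t 11.97 pos [0.4436 0.3075 0.2025] rot [-8.997e+01 -2.000e-02 -1.336e+01] F [ 0.2 -0.8 -1.8] op 0.0104 q [ 35.   3.  -4.  84.   0. 138.]
```

Call:
{"op": "arm_command", "data": {"rows": [0.7, 0, -1.7, 0, -2, 0, -1, 2, 0, -5, 0, -5, 0, -1, 3.5, 0, -8.5, 0, -8, 0, -1, 5, 0, -12, 0, -11, 0, -1, 6.5, 0, -15.5, 0, -14, 0, -1, 8, 0, -19, 0, -17, 0, -1, 9.5, 0, -22.5, 0, -20, 0, -1, 11, 0, -26, 0, -23, 0, -1, 12, 0.5, -29.5, 0, -26, 0, -1, 13, 1, -32, 0, -28.3, 0, -1, 13.6, 1.2, -33.4, 0, -28.3, 0, -1, 13.6, 1.2, -33.75, 0, -28.3, 0, -1]}}

```text
time: 12.97
ee_pos: [0.4974, -0.0547, 0.1881]
tcp_rot: [-90.0, 0.2, 14.8]
wrist_force: [0.1, -0.6, -1.3]
opening: 0.0111
```

Call:
{"op": "arm_command", "data": {"rows": [0, 0, 0, 0, 0, 0, -1, 0, 0, 0, 0, 0, 0, -1, 0, 0, 0, 0, 0, 0, -1]}}

```text
time: 13.22
ee_pos: [0.4977, -0.0514, 0.1899]
tcp_rot: [-90.0, 0.0, 15.0]
wrist_force: [0.1, -0.0, -1.3]
opening: 0.0108
```

```bash
cat > chk2.py <<'E'
from h import *
import sys
M=np.array([.5505,-.0383]);a=np.radians(14.9)
o=sensors.get_obs();t=o["ee_pos"]-[*M,0]
print("tcp in module",(t[0]*np.cos(a)+t[1]*np.sin(a)).round(4),(-t[0]*np.sin(a)+t[1]*np.cos(a)).round(4),"z",t[2].round(4),"under",(t[2]-.0809).round(4))
go(.4978,-.0523,.165,14.9)
c=imaging.camera("side");W=cloud(c)
hsv=cv2.cvtColor(c["pixels"],cv2.COLOR_BGR2HSV)
d=W[...,:2]-M;X=np.stack([d@[np.cos(a),np.sin(a)],d@[-np.sin(a),np.cos(a)],W[...,2]],-1)*1000
x0=(t[0]*np.cos(a)+t[1]*np.sin(a))*1000; zt=t[2]*1000-77
m=(abs(X[...,2]-zt)<6)&(X[...,0]>x0-60)&(X[...,0]<min(x0+92,150 if len(sys.argv)<3 else float(sys.argv[2])))&(abs(X[...,1])<52)&(hsv[...,1]<60)
P=X[m];A=np.c_[P[:,:2],np.ones(len(P))]
for _ in range(5):
    s=np.linalg.lstsq(A,P[:,2],rcond=None)[0];r=P[:,2]-A@s;k=abs(r)<1.5;P=P[k];A=A[k]
print(len(P),"slopes",s,"med top",np.median(P[:,2]),"x",np.percentile(P[:,0],[0,1,99,100]),"y",np.percentile(P[:,1],[0,1,99,100]))
g=(hsv[...,0]>60)&(hsv[...,0]<90)&(hsv[...,1]>100)&(abs(X[...,0]-66)<30)&(abs(X[...,1])<65)&(X[...,2]>70)&(X[...,2]<110)
G=X[g];s=np.linalg.lstsq(np.c_[G[:,:2]-[66,0],np.ones(len(G))],G[:,2],rcond=None)[0];print("flap n",len(G),"slope",s)
x1=x0+84.5
k=((-130,-44),(0,-44),(0,44),(-130,44))
u=np.array([np.cos(a),np.sin(a),0]);v=np.array([-np.sin(a),np.cos(a),0])
y0=-t[0]*np.sin(a)+t[1]*np.cos(a)
b=np.array([*M,0])+u*x1/1000+v*y0+[0,0,zt/1000]
overlay(c,M,14.9,sys.argv[1],zoom=6,win=60,extra=[[b+u*i/1000+v*j/1000 for i,j in k]])
E
python3 chk2.py pics/r1.png
```

```text
tcp in module -0.0544 0.0009 z 0.1899 under 0.109
shift cm [-0.02  2.49 -0.09] turn [-0.   0.1 -0. ] | t 13.22 pos [ 0.4977 -0.0514  0.1899] rot [-8.998e+01  2.000e-02  1.500e+01] F [ 0.1 -0.  -1.3] op 0.0108 q [ -6.  -3. -10.  82.   0.  69.]
930 slopes [-1.53967325e-03  2.26001594e-03  1.10739285e+02] med top 110.78069968288523 x [-102.17096774 -100.40142773   27.99476013   30.55750892] y [-42.10834458 -41.52140464  44.86242056  46.50483329]
flap n 290 slope [-5.62372261e-03  1.34383624e-03  8.38885967e+01]
```

View pics/r1.png

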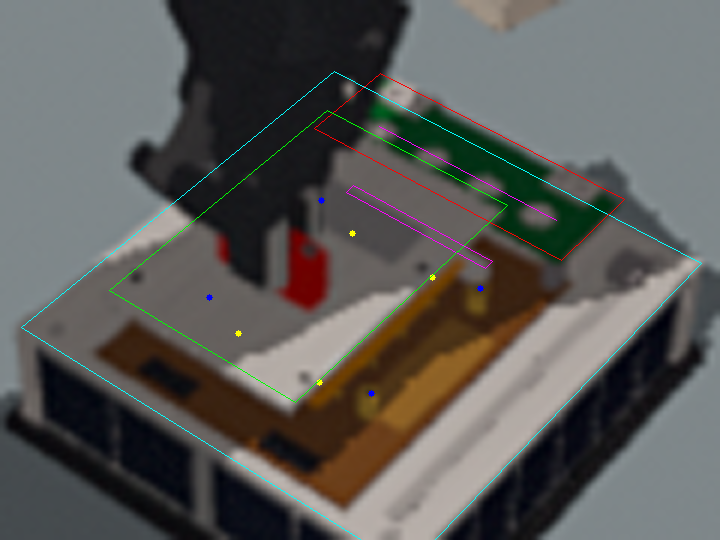

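Call:
{"op": "arm_command", "data": {"rows": [0, 0.7, -0.15, 0, 0, 0, -1, 0, 1.5, -0.15, 0, 0, 0, -1, 0, 2.2, -0.15, 0, 0, 0, -1, 0, 2.6, -0.15, 0, 0, 0, -1, 0, 2.8, -0.15, 0, 0, 0, -1, 0, 2.9, -0.15, 0, 0, 0, -1, 0, 2.9, -0.15, 0, 0, 0, -1, 0, 2.9, -0.15, 0, 0, 0, -1]}}

```text
time: 13.93
ee_pos: [0.4984, -0.0538, 0.1613]
tcp_rot: [-90.0, -0.0, 14.9]
wrist_force: [-0.5, -0.8, -1.1]
opening: 0.0107
```

```bash
python3 chk2.py pics/r2.png
```

```text
tcp in module -0.0543 -0.0016 z 0.1613 under 0.0804
shift cm [-0.02 -0.37  0.16] turn [0. 0. 0.] | t 13.93 pos [ 0.4984 -0.0538  0.1613] rot [-9.001e+01 -2.000e-02  1.494e+01] F [-0.5 -0.8 -1.1] op 0.0107 q [ -6.  -2. -13.  79.  -0.  69.]
862 slopes [-1.54387236e-03 -4.32288611e-03  8.19703056e+01] med top 82.09372390242075 x [-101.42990122 -100.65970167   26.9902021    29.16917374] y [-45.10693008 -44.00398582  42.18226494  44.24141062]
flap n 356 slope [ 5.00938447e-03 -1.97201067e-03  8.39033355e+01]
```

View pics/r2.png

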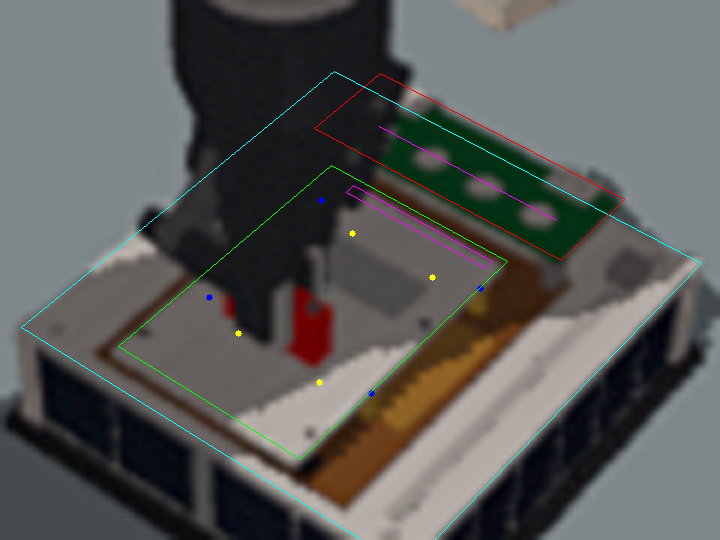

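Call:
{"op": "arm_command", "data": {"rows": [0, 0.1, 0, 0, 0, 0, -1, 0, 0.2, 0, 0, 0, 0, -1, 0, 0.3, 0, 0, 0, 0, -1, 0, 0.35, 0, 0, 0, 0, -1, 0, 0.35, 0, 0, 0, 0, -1]}}

```text
time: 14.4
ee_pos: [0.4982, -0.0538, 0.1574]
tcp_rot: [-90.0, 0.0, 14.9]
wrist_force: [0.6, -0.2, -2.0]
opening: 0.0106
```

Call:
{"op": "arm_command", "data": {"rows": [0, 0.05, 0, 0, 0, 0, -1, 0, 0.05, 0, 0, 0, 0, -1, 0, 0.05, 0, 0, 0, 0, -1]}}

```text
time: 14.65
ee_pos: [0.4983, -0.0538, 0.1572]
tcp_rot: [-90.0, -0.0, 14.9]
wrist_force: [-1.0, 0.1, 0.2]
opening: 0.0105
```

Call:
{"op": "arm_command", "data": {"rows": [0, 0.05, 0, 0, 0, 0, -1, 0, 0.05, 0, 0, 0, 0, -1, 0, 0.05, 0, 0, 0, 0, -1]}}

```text
time: 14.9
ee_pos: [0.4983, -0.0538, 0.1571]
tcp_rot: [-90.0, -0.0, 14.9]
wrist_force: [-2.3, 0.3, 5.9]
opening: 0.0108
```

Call:
{"op": "arm_command", "data": {"rows": [0, -0.08, 0, 0, 0, 0, -1, 0, -0.15, 0, 0, 0, 0, -1, 0.3, -0.15, 0, 0, 0, 0, -1, 0.6, -0.15, 0, 0, 0, 0, -1, 0.9, -0.15, 0, 0, 0, 0, -1, 1.1, -0.15, 0, 0, 0, 0, -1, 1.1, -0.15, 0, 0, 0, 0, -1, 1.1, -0.15, 0, 0, 0, 0, -1]}}

```text
time: 15.57
ee_pos: [0.509, -0.0509, 0.1579]
tcp_rot: [-90.0, 0.0, 15.0]
wrist_force: [1.1, -0.0, -1.8]
opening: 0.0107
```

```bash
python3 chk2.py pics/r3.png
```

```text
tcp in module -0.0433 -0.0015 z 0.1579 under 0.077
shift cm [-1.12 -0.71  0.15] turn [-0.   0.1 -0. ] | t 15.57 pos [ 0.509  -0.0509  0.1579] rot [-8.999e+01  2.000e-02  1.495e+01] F [ 1.1 -0.  -1.8] op 0.0107 q [ -6.  -1. -12.  79.  -0.  69.]
862 slopes [-7.00848604e-04  8.13457375e-04  7.87135861e+01] med top 78.7493602127689 x [-90.53710503 -89.47191628  38.87813389  40.24005184] y [-44.38242209 -43.80679246  41.64873682  44.11098329]
flap n 340 slope [ 2.75159553e-03 -2.05651479e-03  8.37787664e+01]
```

View pics/r3.png

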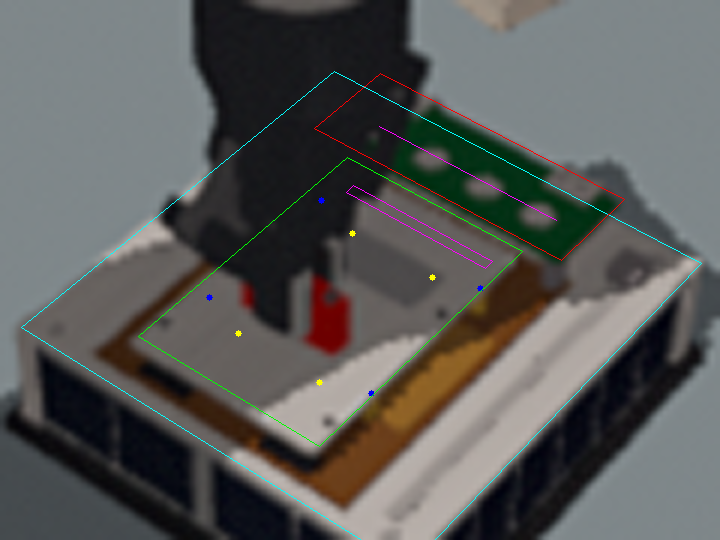

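Call:
{"op": "arm_command", "data": {"rows": [0, -0.03, 0, 0, 0, 0, -1, 0.2, -0.03, 0, 0, 0, 0, -1, 0.4, -0.03, 0, 0, 0, 0, -1, 0.6, -0.03, 0, 0, 0, 0, -1, 0.8, -0.03, 0, 0, 0, 0, -1, 1.0, -0.03, 0, 0, 0, 0, -1, 1.2, -0.03, 0, 0, 0, 0, -1, 1.4, -0.03, 0, 0, 0, 0, -1, 1.5, -0.03, 0, 0, 0, 0, -1, 1.5, -0.03, 0, 0, 0, 0, -1]}}

```text
time: 16.45
ee_pos: [0.5236, -0.047, 0.1583]
tcp_rot: [-90.0, 0.0, 15.0]
wrist_force: [-0.6, 0.7, -1.2]
opening: 0.0106
```

```bash
python3 chk2.py pics/r4.png 42
```

```text
tcp in module -0.0282 -0.0015 z 0.1583 under 0.0774
shift cm [-2.63 -0.67  0.16] turn [-0.   0.1 -0. ] | t 16.45 pos [ 0.5236 -0.047   0.1583] rot [-90.     0.    14.95] F [-0.6  0.7 -1.2] op 0.0106 q [ -5.   1. -10.  79.   0.  70.]
747 slopes [ 2.11481387e-03 -4.73663534e-04  7.92952691e+01] med top 79.2209854119309 x [-75.45864984 -74.59108953  40.47134712  41.81330176] y [-44.5165167  -43.93497656  41.98904731  43.49838067]
flap n 315 slope [-4.88834619e-03  5.61047718e-03  8.39655134e+01]
```

View pics/r4.png

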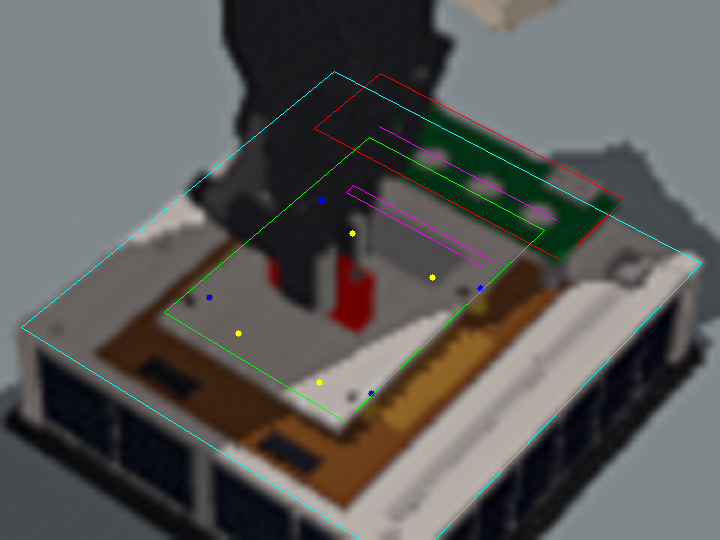

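Call:
{"op": "arm_command", "data": {"rows": [0.2, 0, 0, 0, 0, 0, -1, 0.4, 0, 0, 0, 0, 0, -1, 0.6, 0, 0, 0, 0, 0, -1, 0.75, 0, 0, 0, 0, 0, -1, 0.8, 0, 0, 0, 0, 0, -1, 0.8, 0, 0, 0, 0, 0, -1]}}

```text
time: 17.0
ee_pos: [0.5313, -0.045, 0.1583]
tcp_rot: [-90.0, 0.0, 14.9]
wrist_force: [-0.2, -0.0, -1.5]
opening: 0.0104
```

Call:
{"op": "arm_command", "data": {"rows": [0.05, 0, 0, 0, 0, 0, -1, 0.1, 0, 0, 0, 0, 0, -1, 0.1, 0, 0, 0, 0, 0, -1]}}

```text
time: 17.25
ee_pos: [0.5322, -0.0448, 0.1584]
tcp_rot: [-90.0, -0.0, 14.9]
wrist_force: [-1.6, -0.0, -2.0]
opening: 0.0107
```

Call:
{"op": "arm_command", "data": {"rows": [0.05, 0, 0, 0, 0, 0, -1, 0.05, 0, 0, 0, 0, 0, -1]}}

```text
time: 17.42
ee_pos: [0.5326, -0.0447, 0.1584]
tcp_rot: [-90.0, -0.0, 14.9]
wrist_force: [0.3, -1.0, -1.0]
opening: 0.0108
```

Call:
{"op": "arm_command", "data": {"rows": [0.05, 0, 0, 0, 0, 0, -1, 0.05, 0, 0, 0, 0, 0, -1]}}

```text
time: 17.58
ee_pos: [0.5331, -0.0445, 0.1584]
tcp_rot: [-90.0, -0.0, 14.9]
wrist_force: [0.2, -0.4, -1.7]
opening: 0.0104
```

Call:
{"op": "arm_command", "data": {"rows": [0.05, 0, 0, 0, 0, 0, -1, 0.05, 0, 0, 0, 0, 0, -1]}}

```text
time: 17.75
ee_pos: [0.5336, -0.0444, 0.1584]
tcp_rot: [-90.0, -0.0, 14.9]
wrist_force: [-0.3, 0.3, -0.6]
opening: 0.0103
```

Call:
{"op": "arm_command", "data": {"rows": [0.05, 0, 0, 0, 0, 0, -1, 0.05, 0, 0, 0, 0, 0, -1]}}

```text
time: 17.92
ee_pos: [0.5338, -0.0444, 0.1583]
tcp_rot: [-90.0, 0.1, 14.9]
wrist_force: [-1.8, -0.2, -0.0]
opening: 0.0106
```

Call:
{"op": "arm_command", "data": {"rows": [0.05, 0, 0, 0, 0, 0, -1, 0.05, 0, 0, 0, 0, 0, -1]}}

```text
time: 18.08
ee_pos: [0.5338, -0.0443, 0.1583]
tcp_rot: [-90.0, 0.1, 14.9]
wrist_force: [-6.1, -2.1, 0.6]
opening: 0.0103
```

Call:
{"op": "arm_command", "data": {"rows": [-0.08, 0, 0, 0, 0, 0, -1, -0.1, 0, 0, 0, 0, 0, -1, -0.1, 0.05, 0, 0, 0, 0, -1, -0.1, 0.1, 0, 0, 0, 0, -1, -0.1, 0.1, 0, 0, 0, 0, -1]}}

```text
time: 18.5
ee_pos: [0.5337, -0.0444, 0.1573]
tcp_rot: [-90.0, -0.0, 14.9]
wrist_force: [-0.6, -0.4, -0.9]
opening: 0.0109
```

Call:
{"op": "arm_command", "data": {"rows": [0, 0.04, 0, 0, 0, 0, -1, 0, 0.04, 0, 0, 0, 0, -1]}}

```text
time: 18.67
ee_pos: [0.5337, -0.0444, 0.1572]
tcp_rot: [-90.0, -0.0, 14.9]
wrist_force: [0.0, 0.3, 0.9]
opening: 0.0109
```

```bash
python3 chk2.py pics/r5.png 42
```

```text
tcp in module -0.0178 -0.0015 z 0.1572 under 0.0763
shift cm [-3.67 -0.78  0.16] turn [0. 0. 0.] | t 18.67 pos [ 0.5337 -0.0444  0.1572] rot [-9.000e+01 -2.000e-02  1.495e+01] F [0.  0.3 0.9] op 0.0109 q [-5.  3. -9. 79.  0. 70.]
657 slopes [ 3.97091743e-03 -4.91079476e-04  7.80789708e+01] med top 77.99608426909077 x [-64.66194587 -64.01321475  41.03670531  41.98349538] y [-44.97420534 -44.3345777   42.0512393   44.62297559]
flap n 308 slope [-1.53605980e-05  2.22759547e-03  8.38411238e+01]
```

View pics/r5.png

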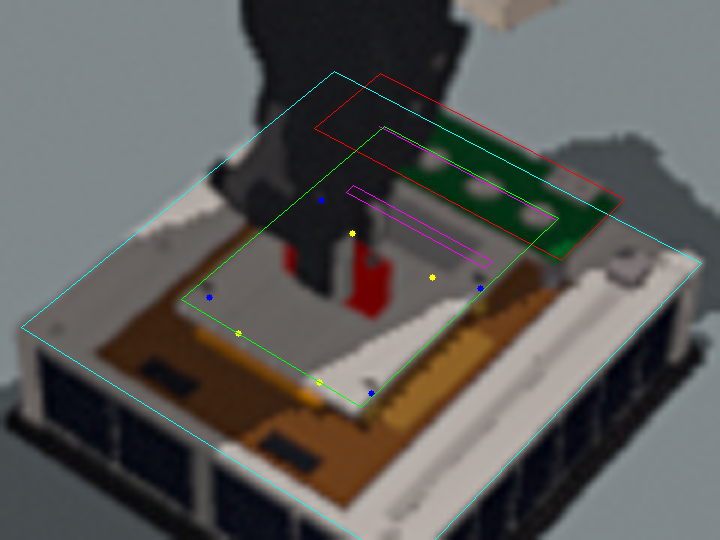

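Call:
{"op": "arm_command", "data": {"rows": [0, 0.03, 0, 0, 0, 0, -1, 0, 0.06, 0, 0, 0, 0, -1, 0, 0.06, 0, 0, 0, 0, -1]}}

```text
time: 18.97
ee_pos: [0.5336, -0.0444, 0.1571]
tcp_rot: [-90.0, -0.0, 14.9]
wrist_force: [-3.1, 0.5, 6.3]
opening: 0.0108
```

Call:
{"op": "arm_command", "data": {"rows": [0, 0.03, 0, 0, 0, 0, -1, 0, 0.03, 0, 0, 0, 0, -1, 0, 0.03, 0, 0, 0, 0, -1]}}

```text
time: 19.22
ee_pos: [0.5336, -0.0444, 0.1571]
tcp_rot: [-90.0, -0.1, 14.9]
wrist_force: [-4.8, 0.1, 6.9]
opening: 0.011
```

Call:
{"op": "arm_command", "data": {"rows": [-0.02, 0.03, 0, 0, 0, 0, -1, -0.02, 0.05, 0, 0, 0, 0, -1, -0.02, 0.05, 0, 0, 0, 0, -1, -0.02, 0.05, 0, 0, 0, 0, -1, -0.02, 0.05, 0, 0, 0, 0, -1]}}

```text
time: 19.63
ee_pos: [0.5336, -0.0444, 0.1571]
tcp_rot: [-90.0, -0.1, 14.9]
wrist_force: [-4.3, 0.8, 11.4]
opening: 0.0108
```

```bash
python3 chk2.py pics/r6.png 42
python3 - <<'E'
from h import *
for i in range(5):
    imaging.camera("top");o=sensors.get_obs();print(o["wrist_force"].round(1),o["qd"].round(2),o["ee_pos"].round(4))
E
```

```text
tcp in module -0.0179 -0.0015 z 0.1571 under 0.0762
shift cm [-3.66 -0.79  0.16] turn [0.  0.  0.1] | t 19.63 pos [ 0.5336 -0.0444  0.1571] rot [-90.03  -0.1   14.95] F [-4.3  0.8 11.4] op 0.0108 q [-5.  3. -9. 79.  0. 70.]
671 slopes [-5.64781614e-04  1.61388291e-03  7.80291977e+01] med top 77.99277138224502 x [-65.30841268 -64.16511315  40.18552284  41.84394007] y [-44.48714378 -43.7466908   41.68088847  43.3986675 ]
flap n 300 slope [1.33700028e-03 9.22609334e-04 8.38222449e+01]
[-4.3  0.9 11.4] [-0.1  -0.05  0.07  0.02 -0.06 -0.17] [ 0.5336 -0.0444  0.1571]
[-5.1  1.1 11.1] [-0.08  0.1  -0.03  0.03  0.08  0.02] [ 0.5336 -0.0444  0.1571]
[-5.   1.1 10.5] [0.01 0.06 0.02 0.1  0.02 0.01] [ 0.5336 -0.0444  0.1571]
[-4.4  0.1 11.4] [-0.02  0.03  0.06 -0.06 -0.03  0.06] [ 0.5336 -0.0444  0.1571]
[-3.9 -0.2 11. ] [-0.02 -0.09  0.01 -0.02 -0.06  0.05] [ 0.5336 -0.0444  0.1571]
```

View pics/r6.png

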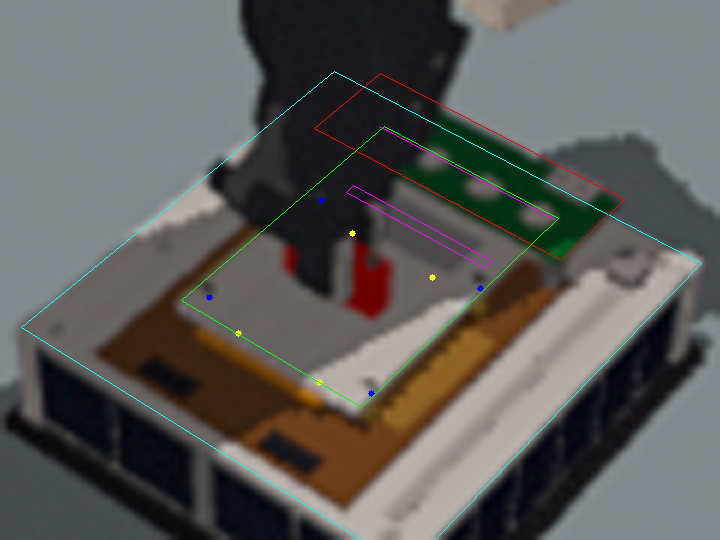

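Run:
```python
from h import *
bot.job_done()
o=sensors.get_obs();print(o["time"],o["wrist_force"].round(1),o["ee_pos"].round(4))
```

```text
the job is handed in; nothing more can be done
the job is handed in; nothing more can be done
```

I closed up the module and handed the job in with the arm still holding the plate down. The clock stood at about 20 s of the 64 s allowed. The hand-in gave no verdict, and no sensor reading was possible after it.

- **Sheet:** The amber sheet lies flat on the four spacers and was let go. Before the plate covered it, the side camera put its top at 73.9 mm, within about 1 mm of centre and with no noticeable tilt. Its visible edge had not moved in the last picture.
- **Plate:** I held the plate by its red bar, touched it down on the sheet to find the height, and raised it about 1 mm. I then slid it under the flap until the stop pushed back with about 6 N. After that I backed off slightly and lowered it.
- **Last checks:** The plate's top is at 78.0 mm and flat. By tool position its far edge is at the stop, though the edge itself is hidden under the flap. The flap looked level in every picture.
- **Pressure:** The wrist force held steady at 11 N upward, so the plate presses on the sheet with about 12 to 13 N. The arm was at rest.

Two readings did not fully agree:
- **Stop position:** Contact with the stop came at 66 to 67 mm by my calibration, where 66 mm is nominal. That is within the camera's error.
- **Sideways force:** About 4 to 5 N of sideways force stayed on the wrist along the plate.

I kept the arm clear of the bench tools and the purple look-alike, but I did not measure their positions again at the end.

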